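# Open the touch-latch cupboard behind a tub

## Robot

A 6-joint arm with a two-finger parallel gripper is mounted at the origin on the work surface. World frame = base frame: x ahead of the robot, y to its left, z up, the work surface at z = 0. Lengths are in m, angles in rad, forces in N, time in s.
With the tool pointing down it reaches from about 0.25 to 0.775 m from the base axis. Payload 4 kg.
Tool frame: the origin (TCP) lies on the centre line of the jaws, within the pads' length; the fingertips stand 14 mm ahead of it and the grasp point (between the pads) lies 5 mm behind it; z points along the fingers, y is the line along which they close (so a half turn about z gives the same grasp; the last joint's range is limited). The gripper opens to 85 mm and grips with 20 to 120 N. Pads are 22 mm wide; open, the fingers measure 114 mm over their backs; the gripper's body (76 mm by 85 mm) begins 54 mm behind the grasp point. The pads swing forward as they close: fully open they stand 13 mm farther back than shut.
Start: joints at [1.011, 0.087, 1.371, -0, 1.684, -0.103], TCP at [0.243, 0.494, 0.245] pointing down, gripper open.
Joint ranges: [-3.1, 3.1], [-0.76, 2.03], [0.27, 2.55], [-1.08, 4.22], [0.17, 2.65], [-2.57, 2.57]. Speed limits (rad/s): [2.79, 2.79, 3.14, 3.14, 3.14, 3.14].

## Interface

Orientations are given as a 3x3 rotation matrix whose columns are the frame's x, y, z axes.
In Python, from bench import ctrl gives the robot as it stands.
- The arm moves only by the shell command python3 -m crank 'ROWS'. ROWS is JSON, a list that holds one entry, the list of rows, each a list of 7 numbers: the shift along the tool's x, y, z in cm, then the turn, a rotation vector about the tool's x, y, z in rad, then the finger opening in cm, from 0 to 8.54. In form: [[[x, y, z, rx, ry, rz, fingers], ...]]. A call has 1 to 10 rows; each row shifts and turns the commanded pose from where the row before left it, along the tool's axes as they then stand; what a row does not reach is not made up. A row lasts 1/10 s, in which the tool goes at most 50 mm and 8.59 degrees, less where a joint would pass 70% of its speed; a pose out of reach is approached as far as the arm can. A call is refused whole if a number of a shift passes 5 or a number of a turn 0.15, either way. A call with a gripper value outside its range is refused whole. The fingers move at their own pace and stop on an object; the grip force is fixed at half the most. Time passes only in rows, so rows that do not move let the fingers close. It gives the time, the measured TCP pose, the force, the opening and the grip force at its end, in the units of the state.
- ctrl.get_state(): the state, without advancing time (a new reading comes with each control period).
- ctrl.get_image(name): name is "scene" or "side" or "wrist"; returns a dict with "pixels" (420x560x3 uint8, red, green, blue), "vfov" (degrees; the focal length in pixels is half the picture's height over the tangent of half this angle, whatever the lens; pixels are square), "cx", "cy" (the principal point, pixels), "D" ([k1, k2, p1, p2, k3] as OpenCV has them; the pictures are not rectified), "xyz" and "orientation" of the camera in the world. Camera axes: x right, y down, z forward; pixel columns grow to the right and rows downward; lengths in m; the calibration is good to about 2 mm. A picture is of the moment at which its call begins. There is no depth.
- ctrl.hand_in(): hands the job in; it is judged then, once.
The state is a dict: "time_s": time; "qpos": joint angles; "qvel": joint speeds; "joint_efforts": joint torques, N m; "position": TCP position; "eef_rot": TCP orientation; "ft_force": force on the tool from outside, world axes, zero at the start; "ft_torque": the same for the moment, N m; "opening": finger opening in m; "finger_force": force on a finger pad.
Only numpy, scipy, OpenCV 4.12 (cv2) and the standard library are available. Lean on these libraries where they do the work, as an engineer would, in place of code of your own. Each camera call takes 0.05 s, during which the arm holds its last target. There are 200 camera calls.

## Task

Get the cupboard on the bench open, working with the fingertips only: first slide the wide white tub that stands in front of it along the bench until it is clear of the door's swing, then press the shut door near its free edge so that its touch catch lets go and springs it ajar, and swing it wide open, about square to the cupboard's front. The tub is pushed, never picked up: it stays upright on the bench and neither it nor the door may knock against the other. Leave all the other things standing where they are.

Things in the scene. Friction and masses are not known exactly. Their poses are not given: they have to be found in the camera images.
- cupboard: Handleless cupboard fixed on the bench, grey with one white door: 260 mm wide, 240 deep, 270 high. Origin at the centre of its underside; x points from the door to the back, y along the front to the left as one faces the door, z up. The shut door's outer face is at x = -142 mm, its free edge at the left (y = 127 mm), its hinge at the right (y = -130 mm).
- door (a joint): Door angle, rad: 0 shut and latched, positive open, stop at 1.65; pressed in it goes slightly negative. The catch snaps free at about -0.013 (stop at about -0.025). When the finger draws back, a sprung ejector pushes the door open to about 0.35 in about 1.5 s. From there it turns easily (under 1 N at its edge) and stays where left. Once freed the catch does not take hold again.
- door_press (a point): Where to press: point on the door's outer face 47 mm from its free edge and 30 mm below its top edge (238 mm above the bench; the door reaches from 24 to 268 mm). It moves with the door. The catch lets go when pressed in here by about 3 mm, which takes about 4 N; the door stops hard about 5 mm in. A lighter press leaves it latched.
- door_pin (a point): Point on the door's vertical hinge axis, level with door_press and 210 mm from it, in the plane of the door's outer face. The door reaches 257 mm from this axis and is 15 mm thick (behind that plane), so its swing covers 258 mm around this point on the side it faces. Seen from above it opens counter-clockwise. Ajar, the gap behind its free edge is about 90 mm.
- tub: Closed round white food tub standing loose on the bench in front of the door, within its swing: 124 mm across the lid (116 mm below it), 80 mm high, 0.4 to 0.85 kg, too wide to pinch. Origin at the centre of its underside. It slides upright if pushed below its lid.
- bottle_a_mid (a point): Squeeze bottle, 54 mm across, 190 mm tall, to the right of the cupboard door beyond the hinge: stands loose, to be left alone. The point is on its axis, half-way up.
- shaker_mid (a point): Round steel shaker, 70 mm across, 93 mm tall, to the right of the tub as one faces the door: stands loose, to be left alone. The point is on its axis, half-way up.
- bottle_b_mid (a point): Squeeze bottle, 54 mm across, 190 mm tall: stands loose, to be left alone. The point is on its axis, half-way up.
- jar_a_mid (a point): Glass jar with white lid, 90 mm across, 140 mm tall: stands loose, to be left alone. The point is on its axis, half-way up.
- jar_b_mid (a point): Small glass jar with white lid, 72 mm across, 100 mm tall: stands loose, to be left alone. The point is on its axis, half-way up.
- ninth_pan_mid (a point): Small rectangular steel pan with lid, 176 x 108 x 83 mm: stands loose, to be left alone. The point is on its axis, half-way up.
- small_tub_mid (a point): Small round white tub, 90 mm across, 60 mm tall, on top of the cupboard towards its back: stands loose, to be left alone. The point is on its axis, half-way up.
There are look-alikes about, which are no part of the job. What is shaped like the tub but purple is not meant.

How it is judged:
By the outcome, as a careful person would: the job done as asked, in the order asked, and still so for the second after the job is handed in, with the robot touching nothing.
It also fails if it takes over 58 s, if anything falls off the work surface, if the arm or the gripper's body presses on something with over 40 N, if the wrist force passes 120 N, or if a joint passes its speed limit or range.

## Working session

There is one attempt and no reset: what is moved stays moved. The work goes in short steps, Python scripts to look and compute and a shell command to move; the robot and the scene stay as the last step left them, time stands still between calls to the robot, and variables do not carry over. Pictures are saved under pics/ and viewed, at most 10 in all, crops included, and the job is handed in when it is done.

```bash
mkdir -p pics; cat > h.py <<'E'
import numpy as np, cv2, pickle
from bench import ctrl
def grab(n,tag):
    im=ctrl.get_image(n); pickle.dump(im,open(f'pics/{tag}.pkl','wb'))
    cv2.imwrite(f'pics/{tag}.png',im['pixels'][:,:,::-1]); return im
def load(tag): return pickle.load(open(f'pics/{tag}.pkl','rb'))
def K(im):
    f=im['pixels'].shape[0]/2/np.tan(np.radians(im['vfov'])/2)
    return np.array([[f,0,im['cx']],[0,f,im['cy']],[0,0,1.]])
def R(im): return np.array(im['orientation']).reshape(3,3)
def plane(im,uv,z):
    p=cv2.undistortPoints(np.array(uv,float).reshape(-1,1,2),K(im),np.array(im['D'],float))[:,0]
    d=np.c_[p,np.ones(len(p))]@R(im).T; c=np.array(im['xyz'])
    return c+d*((z-c[2])/d[:,2])[:,None]
def proj(im,P):
    r=R(im).T; return cv2.projectPoints(np.array(P,float).reshape(-1,1,3),cv2.Rodrigues(r)[0],-r@np.array(im['xyz']),K(im),np.array(im['D'],float))[0][:,0]
E
python3 - <<'E'
from h import *
for n in ('scene','side','wrist'):
    im=grab(n,n+'0'); print(n,im['vfov'],im['xyz'],R(im)[:,2])
s=ctrl.get_state();print(s['time_s'],s['eef_rot'],s['opening'],s['ft_force'])
a=np.hstack([cv2.resize(load(t)['pixels'],None,fx=1,fy=1) for t in('scene0',)])
E
```

```text
scene 44.993621004227556 [ 1.16135707 -0.82661485  1.60818144] [-0.37958054  0.45185906 -0.80730539]
side 57.28394505833898 [0.42015106 0.75354623 1.08151906] [ 0.0781914  -0.66908771 -0.73905869]
wrist 70.81106150600058 [0.18264685 0.52299518 0.37162867] [ 0.23844607 -0.11913542 -0.96382064]
0.15 [[-8.97486214e-01  4.41041557e-01 -9.17168538e-04]
 [ 4.41042475e-01  8.97485040e-01 -1.46244201e-03]
 [ 1.78147340e-04 -1.71703182e-03 -9.99998510e-01]] 0.08535371269299169 [-0.5332966  -0.32012683  0.66355318]
```

View pics/scene0.png

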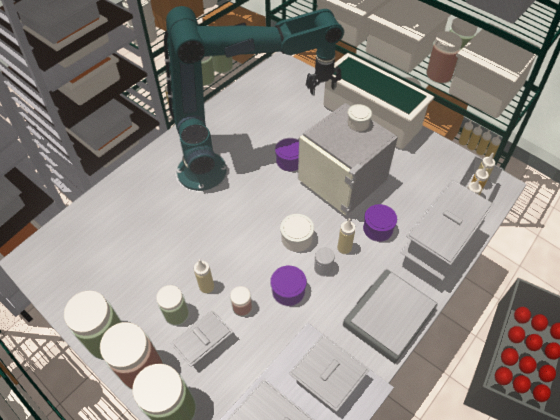

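View pics/side0.png

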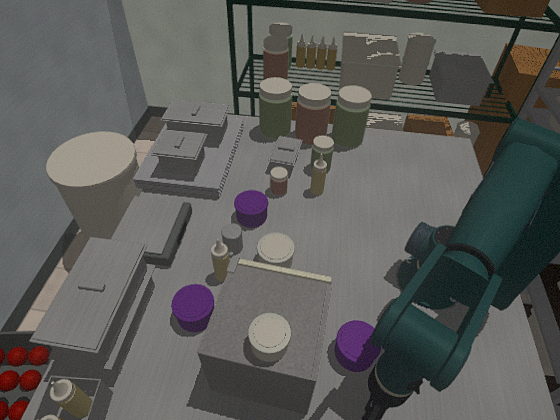

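The scene view shows the cupboard at about (347,160), with its door facing lower-left. The white tub is at (297,232), bottle A at (346,237), the shaker at (325,261), and purple tubs at (288,285), (380,222) and (290,153). The side view shows the door's top strip running from (238,264) to (330,279), and the tub at (275,250). I'll enlarge both.

```bash
python3 - <<'E'
from h import *
a=load('scene0')['pixels'][90:310,255:415]; b=load('side0')['pixels'][180:400,190:390]
o=np.hstack([cv2.resize(a,None,fx=2.2,fy=2.2,interpolation=2),cv2.resize(b,None,fx=2.2,fy=2.2,interpolation=2)])
o=np.clip(o*1.4,0,255).astype('uint8')
cv2.imwrite('pics/crop1.png',o[:,:,::-1])
E
```

```text
(no output)
```

View pics/crop1.png

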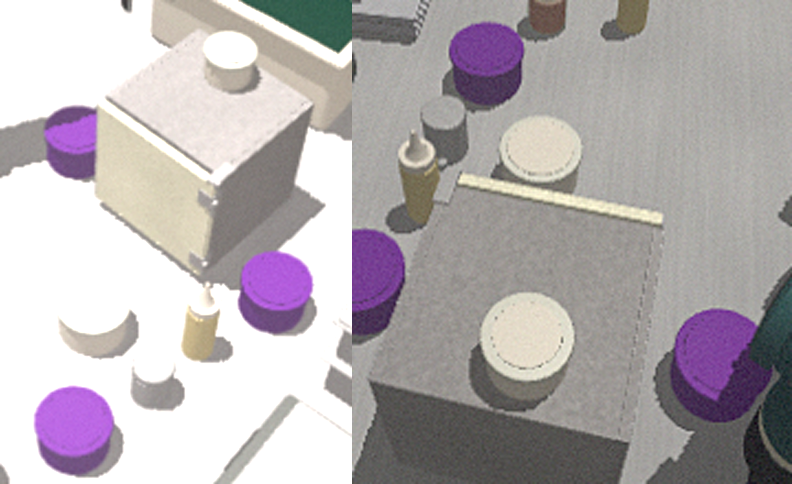

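The crop shows the door's top outer edge. In the scene view it runs from the free edge at about (299.5,136.4) to the hinge at about (351.4,170.9). In the side view the hinge is at about (239,260) and the free edge at about (331.4,276.8). Next I'll measure everything by plane casts.

```bash
python3 - <<'E'
from h import *
sc=load('scene0'); sd=load('side0')
print('door scene',plane(sc,[(299.5,136.4),(351.4,170.9)],.268))
print('door side',plane(sd,[(331.4,276.8),(239.1,260)],.268))
def blobs(im,tag,mask,box=None,amin=60):
    n,l,st,c=cv2.connectedComponentsWithStats(mask.astype('uint8'))
    return [(l==i,st[i]) for i in range(1,n) if st[i][4]>amin]
for im,t in((sc,'scene'),(sd,'side')):
    h=cv2.cvtColor(im['pixels'],cv2.COLOR_RGB2HSV).astype(int)
    pur=(abs(h[...,0]-137)<12)&(h[...,1]>120)
    for m,s in blobs(im,t,pur): print(t,'purple bbox',s[:4],plane(im,[(s[0]+s[2]/2,s[1]+s[3]*.4)],.07)[0].round(3))
    y,x=(232,297) if t=='scene' else (247,276)
    print('tub px',im['pixels'][y-2,x],h[y-2,x], 'lidcol rim rows', im['pixels'][y-20:y+24:3,x].tolist())
E
```

```text
door scene [[0.34918913 0.21235804 0.268     ]
 [0.5932362  0.19975534 0.268     ]]
door side [[0.34574885 0.20961501 0.268     ]
 [0.58378779 0.19488112 0.268     ]]
scene purple bbox [276 142  22  18] [0.236 0.275 0.07 ]
scene purple bbox [365 205  32  26] [0.723 0.245 0.07 ]
scene purple bbox [271 266  35  31] [ 0.628 -0.183  0.07 ]
tub px [239 234 225] [ 19  15 239] lidcol rim rows [[205, 201, 199], [236, 232, 222], [240, 234, 224], [239, 233, 225], [240, 233, 223], [239, 233, 225], [239, 234, 225], [239, 233, 225], [239, 234, 223], [235, 232, 221], [143, 139, 131], [139, 130, 121], [141, 133, 124], [133, 127, 120], [218, 214, 211]]
side purple bbox [234 191  34  24] [ 0.636 -0.207  0.07 ]
side purple bbox [172 285  42  37] [0.728 0.22  0.07 ]
side purple bbox [336 321  45  51] [0.243 0.277 0.07 ]
tub px [160 155 141] [ 22  30 160] lidcol rim rows [[122, 121, 120], [125, 123, 120], [149, 148, 140], [161, 157, 143], [157, 152, 138], [159, 153, 142], [160, 155, 141], [164, 156, 145], [160, 152, 140], [159, 156, 142], [163, 158, 141], [154, 155, 144], [79, 81, 72], [144, 143, 123], [178, 173, 152]]
```

```bash
python3 - <<'E'
from h import *
sc=load('scene0'); sd=load('side0')
for im,t,box in((sc,'scene',(272,322,205,255)),(sd,'side',(250,300,225,262))):
    p=cv2.GaussianBlur(im['pixels'],(5,5),1).astype(int); x0,x1,y0,y1=box
    m=((p[...,0]-p[...,2]>10)&(p[...,0]>(225 if t=='scene' else 146)))[y0:y1,x0:x1].astype('uint8')
    m=cv2.morphologyEx(m,cv2.MORPH_OPEN,np.ones((3,3),np.uint8))
    n,l,st,c=cv2.connectedComponentsWithStats(m); i=1+st[1:,4].argmax(); print(t,st[i])
    cs=cv2.findContours((l==i).astype('uint8'),0,1)[0]; pts=max(cs,key=len)[:,0]+[x0,y0]
    W=plane(im,cv2.convexHull(pts.astype(np.float32))[:,0],.08)[:,:2]
    (cx,cy),r=cv2.minEnclosingCircle(W.astype(np.float32)); print('tub',cx,cy,'r',r)
q=lambda n,s,d,z:print(n,plane(sc,[s],z)[0][:2].round(3),plane(sd,[d],z)[0][:2].round(3))
q('shaker top',(324.8,253),(232,230),.093)
q('bottleA tip',(348.6,221),(219,241),.19)
q('jarb top',(240,293),(279,175),.1)
q('bottleb tip',(202,263),(320,160),.19)
q('jara top',(171,296),(323,143),.14)
E
```

```text
scene [  9   9  32  26 653]
tub 0.5163732171058655 -0.0039663007482886314 r 0.058369867503643036
side [  8   9  36  28 748]
tub 0.5149802565574646 -0.0053929528221488 r 0.058155760169029236
shaker top [ 0.669 -0.034] [ 0.668 -0.041]
bottleA tip [0.685 0.07 ] [0.672 0.084]
jarb top [ 0.552 -0.341] [ 0.55  -0.329]
bottleb tip [ 0.42  -0.371] [ 0.403 -0.334]
jara top [ 0.405 -0.509] [ 0.397 -0.502]
```

```bash
cat >> h.py <<'E'
from scipy.spatial.transform import Rotation as Ro
def rel(target=None,Rt=None):
    s=ctrl.get_state(); p=np.array(s['position']); r=np.array(s['eef_rot']).reshape(3,3)
    print('t',round(s['time_s'],2),'p',p.round(4),'F',np.round(s['ft_force'],1),'z',r[:,2].round(3),'x',r[:,0].round(3))
    if target is not None: print('shift cm',((np.array(target)-p)@r*100).round(2))
    if Rt is not None: print('rotvec',Ro.from_matrix(r.T@Rt).as_rotvec().round(3))
E
python3 -m crank '[[[0,0,-1.6,0,0,0.15,5],[0,0,-1.6,0,0,0.15,5],[0,0,-1.6,0,0,0.15,5],[0,0,-1.6,0,0,0.15,5],[0,0,-1.6,0,0,0.15,5],[0,0,-1.6,0,0,0.15,5],[0,0,-1.6,0,0,0.15,5],[0,0,-1.6,0,0,0.15,5],[0,0,-1.6,0,0,0.15,5],[0,0,-1.6,0,0,0.15,5]]]'
python3 - <<'E'
from h import *
d=np.array([-.537,-.843,0]); d/=np.linalg.norm(d); a=np.radians(14)
z=np.cos(a)*np.array([0,0,-1])+np.sin(a)*d; y=np.cross([0,0,-1.],-d); Rt=np.c_[np.cross(y,z),y,z]
rel((.575,.087,.40),Rt)
E
```

```text
time_s: 1.15
position: [0.2426, 0.4935, 0.4055]
eef_rot: [[0.382, 0.924, -0.0], [0.924, -0.382, -0.001], [-0.001, -0.0, -1.0]]
ft_force: [0.5, 0.4, 0.5]
opening: 0.0501
finger_force: 0.0
t 1.15 p [0.2426 0.4935 0.4055] F [0.5 0.4 0.5] z [-0.    -0.001 -1.   ] x [ 0.382  0.924 -0.001]
shift cm [-24.86  46.26   0.56]
rotvec [ 0.021 -0.243  0.174]
```

```bash
python3 -m crank '[[[-1.7,3.1,0,0,0,0,5],[-1.7,3.1,0,0,0,0,5],[-1.7,3.1,0,0,0,0,5],[-1.7,3.1,0,0,0,0,5],[-1.7,3.1,0,0,0,0,5],[-1.7,3.1,0,0,0,0,5],[-1.7,3.1,0,0,0,0,5],[-1.7,3.1,0,0,0,0,5],[-1.7,3.1,0,0,0,0,5],[-1.7,3.1,0,0,0,0,5]]]' >/dev/null
python3 -m crank '[[[-1.5,3.0,0,0,0,0,5],[-1.6,3.0,0,0,0,0,5],[-1.6,3.0,0,0,0,0,5],[-1.6,3.0,0,0,0,0,5],[-1.5,3.0,0,0,0,0,5],[0,0,0,0,0,0.1,5],[0,0,0,0,0,0.08,5],[0,0,0,0,-0.12,0,5],[0,0,0,0,-0.12,0,5],[0,0,0,0,0,0,5]]]' >/dev/null
python3 - <<'E'
from h import *
d=np.array([-.537,-.843,0]); d/=np.linalg.norm(d); a=np.radians(14)
z=np.cos(a)*np.array([0,0,-1])+np.sin(a)*d; y=np.cross([0,0,-1.],-d); Rt=np.c_[np.cross(y,z),y,z]
rel((.575,.087,.12),Rt)
# pose at contact standoff: TCP = tub centre - d*(58+11+15+..)
c=np.array([.516,-.005,0]); P=c-d*.100+np.array([0,0,.043]); print(P); rel(P)
grab('wrist','w1')
E
```

```text
t 3.15 p [0.5766 0.0927 0.4017] F [-0.4  0.4 -0.6] z [-0.132 -0.202 -0.97 ] x [ 0.517  0.821 -0.241]
shift cm [ 6.25  0.3  27.48]
rotvec [-0.003 -0.001  0.005]
[0.56972639 0.07934142 0.043     ]
t 3.15 p [0.5766 0.0927 0.4017] F [-0.4  0.4 -0.6] z [-0.132 -0.202 -0.97 ] x [ 0.517  0.821 -0.241]
shift cm [ 7.2   0.29 35.17]
```

View pics/w1.png

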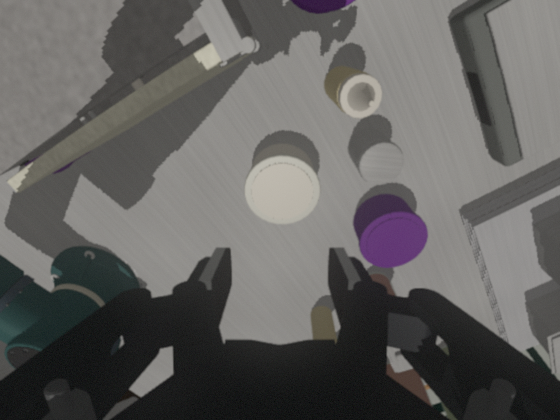

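The wrist view shows the tub at (282,190) centred between the fingers at (215,265) and (345,265), with the door at upper left and the shaker and bottle clear to the right. The push line is right, so I'll descend behind the tub.

```bash
python3 -m crank '[[[0.5,0,3.5,0,0,0,5],[0.5,0,3.5,0,0,0,5],[0.6,0,3.6,0,0,0,5],[0.6,0.1,3.6,0,0,0,5],[0.6,0.1,3.6,0,0,0,5],[0.5,0.1,3.5,0,0,0,5],[0.5,0,3.5,0,0,0,5],[0.5,0,3.5,0,0,0,5],[0.5,0,3.5,0,0,0,5],[0,0,0,0,0,0,5]]]' >/dev/null
python3 - <<'E'
from h import *
rel((.560,.064,.043)); d=np.array([-.537,-.843,0])
rel(np.array([.430,-.140,.043])-d*.063)
E
```

```text
t 4.2 p [0.558  0.0635 0.0799] F [-0.5  0.4 -0.6] z [-0.138 -0.199 -0.97 ] x [ 0.521  0.819 -0.242]
shift cm [1.04 0.17 3.54]
t 4.2 p [0.558  0.0635 0.0799] F [-0.5  0.4 -0.6] z [-0.138 -0.199 -0.97 ] x [ 0.521  0.819 -0.242]
shift cm [-16.32   0.2    7.87]
```

```bash
python3 -m crank '[[[0.4,0.1,1.2,0,0,0,5],[0.3,0.1,1.2,0,0,0,5],[0.3,0,1.1,0,0,0,5],[0,0,0,0,0,0,5],[-0.5,0,0.12,0,0,0,5],[-0.5,0,0.12,0,0,0,5],[-0.5,0,0.12,0,0,0,5],[-0.5,0,0.12,0,0,0,5],[-0.5,0,0.13,0,0,0,5],[-0.5,0,0.13,0,0,0,5]]]'
python3 - <<'E'
from h import *
d=np.array([-.537,-.843,0]); rel(np.array([.430,-.140,.043])-d*.063)
E
```

```text
time_s: 5.2
position: [0.5487, 0.039, 0.0492]
eef_rot: [[0.521, 0.844, -0.125], [0.82, -0.536, -0.199], [-0.235, 0.001, -0.972]]
ft_force: [2.8, 4.3, 2.3]
opening: 0.05
finger_force: 1.9
t 5.2 p [0.5487 0.039  0.0492] F [2.8 4.3 2.3] z [-0.125 -0.199 -0.972] x [ 0.521  0.82  -0.235]
shift cm [-14.6   -0.42   4.18]
```

```bash
python3 -m crank '[[[-0.8,0,0.2,0,0,0,5],[-0.8,0,0.2,0,0,0,5],[-0.8,0,0.2,0,0,0,5],[-0.8,0,0.2,0,0,0,5],[-0.8,0,0.2,0,0,0,5],[-0.8,0,0.2,0,0,0,5],[-0.8,0,0.2,0,0,0,5],[-0.8,0,0.2,0,0,0,5],[-0.8,0,0.2,0,0,0,5],[-0.8,0,0.2,0,0,0,5]]]' | grep -E 'pos|ft'
python3 - <<'E'
from h import *
d=np.array([-.537,-.843,0]); rel(np.array([.430,-.140,.043])-d*.063); grab('side','s2')
E
```

```text
position: [0.5044, -0.0313, 0.0489]
ft_force: [2.9, 4.3, 3.6]
t 6.2 p [ 0.5044 -0.0313  0.0489] F [2.9 4.3 3.6] z [-0.125 -0.2   -0.972] x [ 0.521  0.82  -0.236]
shift cm [-6.54 -0.44  2.2 ]
```

View pics/s2.png

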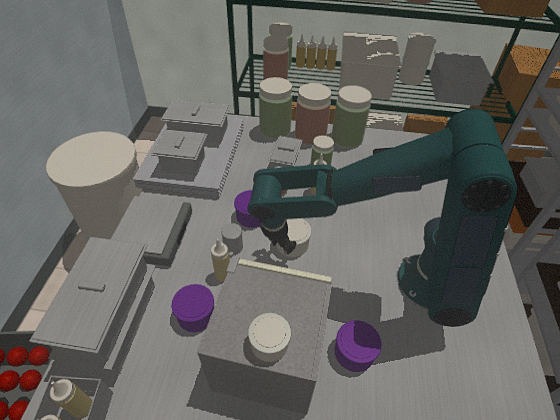

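The side view shows the tub at about (296,236), upright and moving ahead of the fingers. I'll carry on.

```bash
python3 -m crank '[[[-0.9,0,0.22,0,0,0,5],[-0.9,0,0.22,0,0,0,5],[-0.9,0,0.22,0,0,0,5],[-0.9,0,0.22,0,0,0,5],[-0.9,0,0.22,0,0,0,5],[-0.9,0,0.22,0,0,0,5],[-0.9,0,0.22,0,0,0,5],[-0.7,0,0.17,0,0,0,5],[-0.4,0,0.1,0,0,0,5],[0,0,0,0,0,0,5]]]' | grep -E 'pos|ft'
python3 -m crank '[[[1,0,-0.25,0,0,0,5],[1.5,0,-0.3,0,0,0,5],[1,0,-3,0,0,0,4],[0,0,-4.5,0,0,0,2],[0,0,-4.5,0,0,0,0],[0,0,-4.5,0,0,0,0],[0,0,-4.5,0,0,0,0],[0,0,-4.5,0,0,0,0],[0,0,-3,0,0,0,0],[0,0,0,0,0,0,0]]]' | grep -E 'pos|ft'
python3 - <<'E'
from h import *
sc=grab('scene','sc3'); sd=grab('side','sd3'); 
for im,t in((sc,'scene'),(sd,'side')): print(proj(im,[[.430,-.14,.08]]))
rel((.4,.12,.34),np.c_[[0,1.,0],[1.,0,0],[0,0,-1.]])
E
```

```text
position: [0.4629, -0.0958, 0.0484]
ft_force: [1.6, 2.8, 2.9]
position: [0.5203, -0.0068, 0.3267]
ft_force: [-0.2, 0.4, 0.6]
[[253.85482295 237.62973496]]
[[305.37670285 219.04806687]]
t 8.35 p [ 0.5188 -0.0075  0.3214] F [-0.1  0.1 -1.3] z [-0.128 -0.201 -0.971] x [ 0.52   0.82  -0.238]
shift cm [  3.84 -16.85  -2.85]
rotvec [-0.069  0.234 -0.562]
```

View pics/sc3.png

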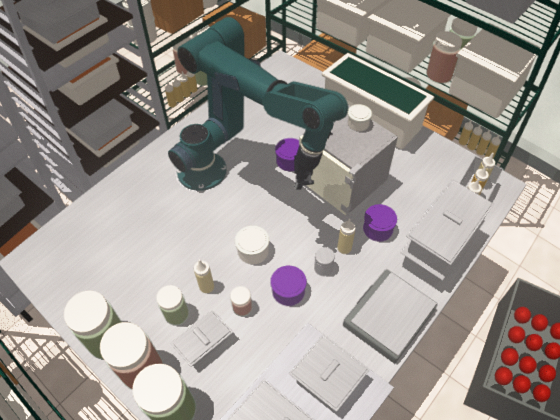

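The scene view shows the tub upright at about (253,240), where I meant it to go and roughly 0.375 m from the hinge. Its neighbours haven't moved. Next I'll line up for the press.

```bash
python3 -m crank '[[[0,-1.5,-0.3,-0.02,0.06,-0.13,0],[0,-1.5,-0.3,-0.02,0.06,-0.13,0],[0,-1.5,-0.3,-0.02,0.06,-0.13,0],[0,-1.5,-0.3,-0.01,0.06,-0.12,0],[0,0,0,0,0,0,0]]]' | grep -E 'pos|ft'
cat >> h.py <<'E'
n=np.array([.057,.9984,0]); Rp=np.c_[n,[n[1],-n[0],0],[0,0,-1.]]
E
python3 - <<'E'
from h import *
rel((.396,.15,.238),Rp)
E
```

```text
position: [0.4619, 0.0142, 0.3327]
ft_force: [-0.2, 0.1, 0.3]
t 8.85 p [0.4619 0.0142 0.3327] F [-0.2  0.1  0.3] z [ 0.005  0.001 -1.   ] x [0.053 0.999 0.002]
shift cm [13.19 -7.36  9.45]
rotvec [ 0.005 -0.002  0.004]
```

```bash
python3 -m crank '[[[2,-1.2,1.5,0,0,0,0],[2.2,-1.2,1.6,0,0,0,0],[2.2,-1.2,1.6,0,0,0,0],[2.2,-1.2,1.6,0,0,0,0],[2.2,-1.2,1.6,0,0,0,0],[2.2,-1.3,1.5,0,0,0,0],[0,0,0,0,0,0,0],[0.7,0,0,0,0,0,0],[0.7,0,0,0,0,0,0],[0,0,0,0,0,0,0]]]' | grep -E 'pos|ft'
python3 - <<'E'
from h import *
rel((.396,.197,.238),Rp); sd=grab('side','sd4'); grab('wrist','w4')
w=load('w4')['pixels']; cv2.imwrite('pics/c4.png',np.hstack([cv2.resize(sd['pixels'][180:320,210:350],(420,420),interpolation=2),cv2.resize(w,(380,420))])[:,:,::-1])
E
```

```text
position: [0.3999, 0.1628, 0.24]
ft_force: [-0.0, 0.0, 0.0]
t 9.85 p [0.3999 0.1628 0.24  ] F [-0.  0.  0.] z [ 0.009  0.001 -1.   ] x [0.052 0.999 0.002]
shift cm [ 3.4  -0.57  0.2 ]
rotvec [ 0.009 -0.002  0.005]
```

View pics/c4.png

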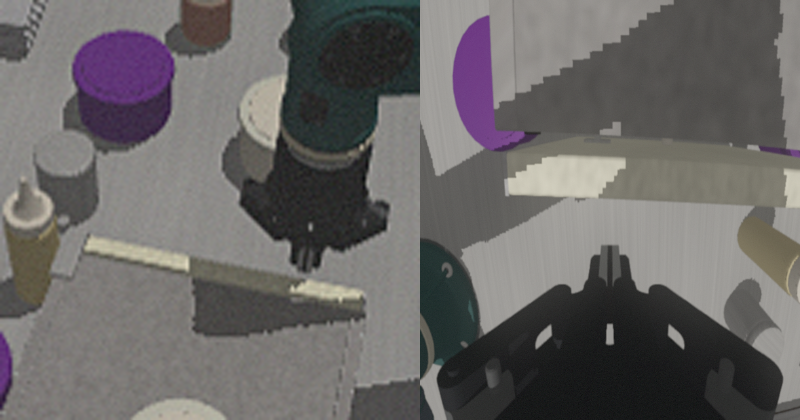

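The side view has the closed fingers at about (305,265) in the crop, in front of the shut door and near its free edge. The wrist view agrees, with the free edge at left. I'll approach and press in small steps.

```bash
python3 -m crank '[[[0.7,-0.2,0,0,0,0,0],[0.7,-0.2,0.1,0,0,0,0],[0.7,-0.1,0.1,0,0,0,0],[0.7,0,0,0,0,0,0],[0.2,0,0,0,0,0,0],[0.2,0,0,0,0,0,0],[0,0,0,0,0,0,0]]]' | grep -E 'pos|ft'
python3 -m crank '[[[0.2,0,0,0,0,0,0],[0,0,0,0,0,0,0]]]' | grep -E 'pos|ft'
python3 -m crank '[[[0.2,0,0,0,0,0,0],[0,0,0,0,0,0,0]]]' | grep -E 'pos|ft'
```

```text
position: [0.3957, 0.1944, 0.2376]
ft_force: [-1.0, -2.6, 0.7]
position: [0.3959, 0.1967, 0.2376]
ft_force: [0.2, -2.1, -0.1]
position: [0.3961, 0.1981, 0.2376]
ft_force: [-1.3, -5.4, -0.2]
```

```bash
python3 -m crank '[[[0.15,0,0,0,0,0,0],[0,0,0,0,0,0,0]]]' | grep -E 'pos|ft'
```

```text
position: [0.3961, 0.1985, 0.2376]
ft_force: [-1.1, -8.2, -0.4]
```

The position has stalled while the force rises, so the door is at its stop, about 5 mm in. I'll draw back and let it spring open.

```bash
python3 -m crank '[[[-1,0,0,0,0,0,0],[-1.5,0,0,0,0,0,0],[-2,0,0,0,0,0,0],[-2.5,0,0,0,0,0,0],[-2.5,0,0,0,0,0,0],[-2.5,0,0,0,0,0,0],[-2,0,-2,0,0,0,0],[-1,0,-4,0,0,0,0],[0,0,-4,0,0,0,0],[0,0,0,0,0,0,0]]]' | grep -E 'pos|ft'
python3 -m crank '[[[0,0,0,0,0,0,0],[0,0,0,0,0,0,0],[0,0,0,0,0,0,0],[0,0,0,0,0,0,0],[0,0,0,0,0,0,0],[0,0,0,0,0,0,0],[0,0,0,0,0,0,0]]]' | grep -E 'pos|ft'
python3 - <<'E'
from h import *
rel((.36,.165,.36),Rp); sd=grab('side','sd5'); grab('wrist','w5')
w=load('w5')['pixels']; cv2.imwrite('pics/c5.png',np.hstack([cv2.resize(sd['pixels'][180:320,210:350],(420,420),interpolation=2),cv2.resize(w,(380,420))])[:,:,::-1])
H=np.array([.604,.196,.268])
for th in (.25,.3,.35,.4):
    u=np.array([-np.cos(th-.057),-np.sin(th-.057),0]); print(th,(H+.257*u).round(3),proj(sd,H+.257*u).round(1))
E
```

```text
position: [0.3896, 0.0502, 0.3443]
ft_force: [-0.2, -0.1, -0.2]
position: [0.3875, 0.0503, 0.3374]
ft_force: [0.5, 0.2, -0.2]
t 12.95 p [0.3875 0.0503 0.3374] F [ 0.5  0.2 -0.2] z [ 0.008  0.001 -1.   ] x [0.051 0.999 0.002]
shift cm [11.32 -3.32 -2.27]
rotvec [ 0.008 -0.002  0.006]
0.25 [0.352 0.147 0.268] [[330.3 256.3]]
0.3 [0.355 0.134 0.268] [[329.4 252.3]]
0.35 [0.358 0.122 0.268] [[328.4 248.4]]
0.4 [0.362 0.11  0.268] [[327.2 244.6]]
```

View pics/c5.png

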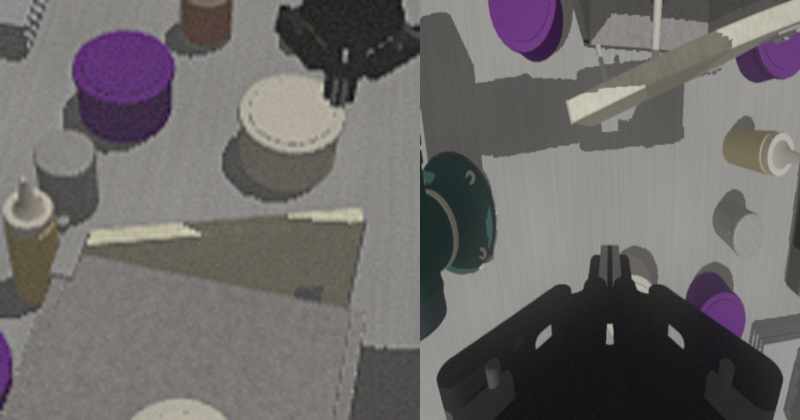

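The door is ajar with its free top corner at crop (362,210), which is about 0.33 rad. The tub is clear. I'll work out the insertion point behind the free edge and the arc.

```bash
cat >> h.py <<'E'
H=np.array([.603,.193])
def at(th,r=.215,o=.03):
    a=th-.057; return H+r*np.array([-np.cos(a),-np.sin(a)])+o*np.array([-np.sin(a),np.cos(a)])
E
python3 - <<'E'
from h import *
print(at(.33),at(.33,.215,.05)); rel((*at(.33,.215,.053),.337),Rp)
T=np.linspace(.28,1.57,26); P=np.array([at(t) for t in T]); print((np.diff(P,axis=0)@Rp[:2,:2]*100).round(1).tolist())
E
```

```text
[0.38787358 0.16392036] [0.38248115 0.18317969]
t 13.05 p [0.3876 0.0502 0.3375] F [-0.   0.5 -0.5] z [ 0.008  0.001 -1.   ] x [0.052 0.999 0.002]
shift cm [13.54 -1.29  0.06]
rotvec [ 0.008 -0.002  0.005]
[[-1.1, 0.2], [-1.1, 0.2], [-1.1, 0.3], [-1.1, 0.4], [-1.0, 0.4], [-1.0, 0.5], [-1.0, 0.5], [-1.0, 0.6], [-0.9, 0.6], [-0.9, 0.7], [-0.9, 0.7], [-0.8, 0.8], [-0.8, 0.8], [-0.7, 0.8], [-0.7, 0.9], [-0.7, 0.9], [-0.6, 0.9], [-0.6, 1.0], [-0.5, 1.0], [-0.5, 1.0], [-0.4, 1.0], [-0.4, 1.1], [-0.3, 1.1], [-0.2, 1.1], [-0.2, 1.1]]
```

```bash
python3 -m crank '[[[2.7,-0.3,0,0,0,0,0],[2.7,-0.2,0,0,0,0,0],[2.7,-0.3,0,0,0,0,0],[2.7,-0.3,0,0,0,0,0],[2.7,-0.2,0,0,0,0,0],[0,0,0,0,0,0,0],[0,0,1,0,0,0,0],[0,0,2,0,0,0,0],[0,0,0,0,0,0,0]]]' | grep -E 'pos|ft'
python3 - <<'E'
from h import *
rel((*at(.33,.215,.053),.240),Rp); grab('side','sd6')
cv2.imwrite('pics/c6.png',cv2.resize(load('sd6')['pixels'][180:320,210:350],(420,420),interpolation=2)[:,:,::-1])
E
```

```text
position: [0.3808, 0.1844, 0.3043]
ft_force: [-0.1, 0.4, -0.9]
t 13.95 p [0.3808 0.1844 0.3043] F [-0.1  0.4 -0.9] z [ 0.002 -0.001 -1.   ] x [ 0.053  0.999 -0.001]
shift cm [0.17 0.07 6.43]
rotvec [0.003 0.001 0.004]
```

View pics/c6.png

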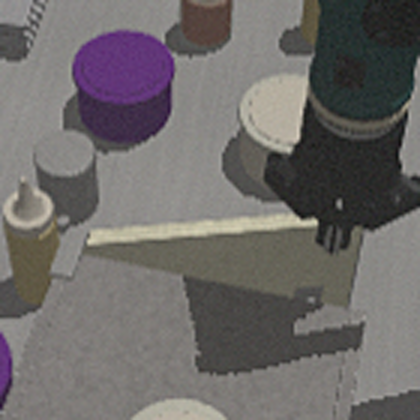

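The fingertips are at crop (330,245), above the gap between the door and the cupboard front. I'll go down and start the sweep.

```bash
python3 -m crank '[[[0,0,2,0,0,0,0],[0,0,2,0,0,0,0],[0,0,2,0,0,0,0],[0,0,0.4,0,0,0,0],[0,0,0,0,0,0,0]]]' | grep -E 'pos|ft'
python3 -m crank '[[[-0.6,0.1,0,0,0,0,0],[-0.8,0.1,0,0,0,0,0],[-0.8,0.2,0,0,0,0,0],[-0.8,0.2,0,0,0,0,0],[-0.9,0.2,0,0,0,0,0],[-1,0.2,0,0,0,0,0],[-1,0.3,0,0,0,0,0],[-1,0.4,0,0,0,0,0]]]' | grep -E 'pos|ft'
python3 - <<'E'
from h import *
rel((*at(.6),.240),Rp)
T=np.linspace(.28,1.57,26)
p=np.array(ctrl.get_state()['position'])[:2]; print('nearest th',T[np.argmin([np.linalg.norm(at(t)-p) for t in T])],np.linalg.norm(p-H))
E
```

```text
position: [0.3824, 0.1853, 0.2438]
ft_force: [0.6, -0.9, 0.2]
position: [0.3959, 0.1151, 0.2437]
ft_force: [-0.4, 0.4, -0.7]
t 15.3 p [0.3959 0.1151 0.2437] F [-0.4  0.4 -0.7] z [ 0.008  0.001 -1.   ] x [0.052 0.999 0.002]
shift cm [-0.71  0.79  0.37]
rotvec [ 0.008 -0.002  0.005]
nearest th 0.538 0.22128135957796918
```

```bash
python3 -m crank '[[[-1,0.5,0.1,0,0,0,0],[-1,0.6,0.1,0,0,0,0],[-1,0.6,0.1,0,0,0,0],[-0.9,0.6,0,0,0,0,0],[-0.9,0.7,0,0,0,0,0],[-0.9,0.7,0,0,0,0,0],[-0.8,0.8,0,0,0,0,0],[-0.8,0.8,0,0,0,0,0],[-0.7,0.8,0,0,0,0,0],[-0.7,0.9,0,0,0,0,0]]]' | grep -E 'pos|ft'
python3 - <<'E'
from h import *
T=np.linspace(.28,1.57,100)
p=np.array(ctrl.get_state()['position'])[:2]; t=T[np.argmin([np.linalg.norm(at(t)-p) for t in T])];print('th',t,at(t)-p)
T=np.linspace(t,1.57,int((1.57-t)/.05)+1);P=np.array([p]+[at(t) for t in T[1:]]);print((np.diff(P,axis=0)@Rp[:2,:2]*100).round(1).tolist())
sd=grab('side','sd7'); a=sd['pixels'][150:320,190:360]; b=grab('wrist','w7')['pixels']
cv2.imwrite('pics/c7.png',np.hstack([cv2.resize(a,(420,420),interpolation=2),cv2.resize(b,(380,420))])[:,:,::-1])
E
```

```text
position: [0.4616, 0.025, 0.2406]
ft_force: [0.5, 1.6, 1.4]
th 1.061818181818182 [0.00079633 0.00265263]
[[-0.4, 1.0], [-0.6, 0.9], [-0.5, 1.0], [-0.5, 1.0], [-0.4, 1.0], [-0.4, 1.0], [-0.3, 1.0], [-0.3, 1.1], [-0.2, 1.1], [-0.2, 1.1]]
```

View pics/c7.png

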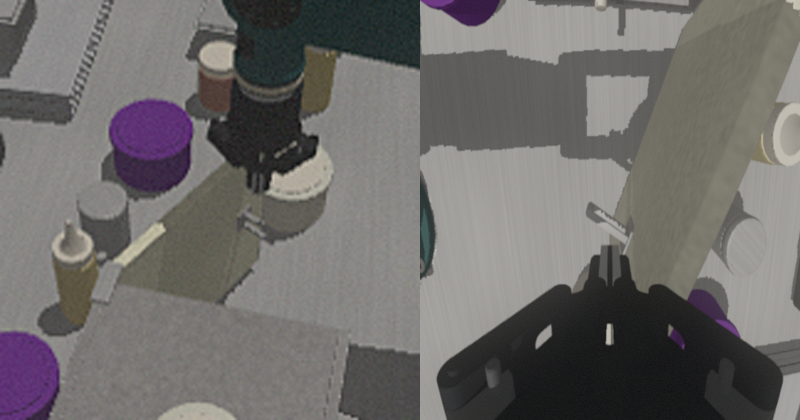

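The door follows the fingers and stands at about 1.05 rad, and the tub is clear. I'll finish the sweep.

```bash
python3 -m crank '[[[-0.4,1,0,0,0,0,0],[-0.6,0.9,0,0,0,0,0],[-0.5,1,0,0,0,0,0],[-0.5,1,0,0,0,0,0],[-0.4,1,0,0,0,0,0],[-0.4,1,0,0,0,0,0],[-0.3,1,0,0,0,0,0],[-0.3,1,0,0,0,0,0],[-0.2,0.7,0,0,0,0,0],[-0.1,0.4,0,0,0,0,0]]]' | grep -E 'pos|ft'
python3 - <<'E'
from h import *
rel((*at(1.57),.24)); sd=grab('side','sd8'); a=sd['pixels'][150:320,190:360]; b=grab('wrist','w8')['pixels']
cv2.imwrite('pics/c8.png',np.hstack([cv2.resize(a,(420,420),interpolation=2),cv2.resize(b,(380,420))])[:,:,::-1])
E
```

```text
position: [0.5498, -0.0164, 0.2415]
ft_force: [-1.2, 0.4, 0.2]
t 17.4 p [ 0.5498 -0.0164  0.2415] F [-1.2  0.4  0.2] z [ 0.008  0.001 -1.   ] x [0.052 0.999 0.002]
shift cm [-0.3   1.1   0.16]
```

```bash
python3 -m crank '[[[-0.1,0.4,0,0,0,0,0],[-0.1,0.4,0,0,0,0,0],[-0.1,0.3,0,0,0,0,0],[0,0,0,0,0,0,0]]]' | grep -E 'pos|ft'
python3 -m crank '[[[0,-0.7,0,0,0,0,0],[0,-1.5,0,0,0,0,0],[0,-2,0,0,0,0,0],[0,-1,-2,0,0,0,0],[0,-1,-4,0,0,0,0],[-1,-2,-4,0,0,0,0],[0,-4,-1,0,0,0,0],[0,-4,0,0,0,0,0],[0,-4,0,0,0,0,0],[0,0,0,0,0,0,0]]]' | grep -E 'pos|ft'
python3 - <<'E'
from h import *
sc=grab('scene','sc9'); sd=grab('side','sd9'); sd0=load('side0'); sc0=load('scene0')
for im,im0,nm in((sd,sd0,'side'),(sc,sc0,'scene')):
  for th in(1.45,1.57,1.65):
    a=th-.057;u=np.array([-np.cos(a),-np.sin(a)]); q=proj(im,[[*(H+r*u),.268] for r in(.06,.257)]); print(nm,th,q.round(1).tolist())
  g=cv2.GaussianBlur(im['pixels'],(3,3),0).astype(int)
  (y0,y1,x0,x1)=(150,275,180,340) if nm=='side' else (130,260,280,400)
  m=(g[...,0]-g[...,2]>14)&(g[...,0]>150); m[:y0]=0;m[y1:]=0;m[:,:x0]=0;m[:,x1:]=0
  n,l,st,c=cv2.connectedComponentsWithStats(m.astype('uint8'))
  for i in range(1,n):
    if st[i,4]>25:
      pts=np.argwhere(l==i)[:,::-1].astype(np.float32); W=plane(im,pts,.268)[:,:2]
      vx,vy,_,_=cv2.fitLine(W.astype(np.float32),2,0,.01,.01).ravel(); print(nm,st[i],'world',W.min(0).round(3),W.max(0).round(3),'dir deg',np.degrees(np.arctan2(vy,vx)).round(1))
E
```

```text
position: [0.5603, -0.0198, 0.2418]
ft_force: [0.0, 0.3, 0.7]
position: [0.3531, -0.0188, 0.3517]
ft_force: [1.2, 0.2, 0.1]
side 1.45 [[240.7, 241.1], [265.3, 192.4]]
side 1.57 [[238.1, 240.6], [255.4, 190.4]]
side 1.65 [[236.4, 240.3], [248.8, 189.6]]
side [271 167  16  11 132] world [ 0.506 -0.182] [ 0.555 -0.133] dir deg -44.8
side [235 190  25  67 306] world [ 0.576 -0.067] [0.599 0.183] dir deg 87.2
side [292 206  32  22 533] world [ 0.379 -0.026] [0.467 0.058] dir deg 48.4
side [211 243  16  13  69] world [0.624 0.148] [0.664 0.188] dir deg 17.4
scene 1.45 [[340.0, 181.9], [296.2, 211.6]]
scene 1.57 [[341.6, 183.1], [302.8, 217.2]]
scene 1.65 [[342.7, 183.8], [307.7, 220.6]]
scene [388 130  12  17  70] world [0.581 0.412] [0.657 0.483] dir deg -43.1
scene [314 169  14  12  59] world [0.513 0.085] [0.529 0.151] dir deg 86.3
scene [300 173  52  47 383] world [ 0.576 -0.069] [0.606 0.189] dir deg 87.4
scene [337 218  18  37 277] world [ 0.699 -0.094] [0.776 0.031] dir deg -69.5
```

The door's top edge lies at 87.3° in the world frame, which makes the door about 1.58 rad open, square to the front. I'll check the tub and its neighbours, then hand in.

```bash
python3 - <<'E'
from h import *
sc=load('sc9');sd=load('sd9');p=cv2.GaussianBlur(sd['pixels'],(5,5),1).astype(int)
m=((p[...,0]-p[...,2]>10)&(p[...,0]>140)); m[:200]=0;m[240:]=0;m[:,:280]=0;m[:,335:]=0
pts=np.argwhere(m)[:,::-1].astype(np.float32); W=plane(sd,pts,.08)[:,:2].astype(np.float32); c,r=cv2.minEnclosingCircle(W); print('tub',c,r,'pin dist',np.hypot(*(np.array(c)-H)))
boxes=dict(shaker=(313,335,246,276),bottleA=(337,356,218,255),bottleB=(193,212,258,293),jarA=(156,187,285,325),jarB=(229,252,287,314),pan=(172,236,312,366),small=(345,373,104,131),purp=(270,307,264,305))
a,b=load('scene0')['pixels'].astype(np.float32),sc['pixels'].astype(np.float32)
for k,(x0,x1,y0,y1) in boxes.items():
    s,_r=cv2.phaseCorrelate(a[y0:y1,x0:x1].mean(2),b[y0:y1,x0:x1].mean(2)); print(k,np.round(s,2),np.abs(a-b)[y0:y1,x0:x1].mean().round(1))
rel()
E
```

```text
tub (0.4252797067165375, -0.150889053940773) 0.0600443072617054 pin dist 0.3870971248472918
shaker [0.99 0.52] 16.9
bottleA [ 0.22 -0.15] 19.7
bottleB [-0.    0.01] 8.9
jarA [-0.09 -0.08] 7.5
jarB [-0.11  0.59] 7.3
pan [-0.02 -0.02] 9.4
small [-0.03  0.44] 8.1
purp [0.05 0.49] 6.9
t 19.0 p [ 0.3561 -0.0192  0.3507] F [ 0.3 -1.1  0.3] z [ 0.011  0.001 -1.   ] x [0.052 0.999 0.001]
```

```bash
python3 -c "
from bench import ctrl
print(ctrl.hand_in())"
```

```text
the job is handed in; nothing more can be done
None
```

The job is handed in: the tub was pushed upright to about 0.387 m from the hinge, clear of the swing, the press freed the catch, and the door stands about 1.58 rad open. No neighbour appears to have moved, though the shaker and bottle A images changed a little, which I put down to the door's shadow and didn't check further.

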